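# Feed an offcut along the fence of a drilling jig with a push stick

## Task

Take the push stick by its handle and use it to feed the long pine offcut that lies on the drilling jig: first bring it flush against the fence, then slide it along the fence, keeping it against the fence all the way, under the steel guide plate until it sits fully home against the end stop. Touch the offcut only with the stick, never with the gripper. Leave the offcut there flush with fence and stop, put the stick back down standing on its sole on the bench beside the jig, and leave the short beech offcut and the chisel where they lie.

Things in the scene. Friction and masses are not known exactly. Their poses are not given: they have to be found in the camera images.
- jig: Fixed wooden drilling jig; mm in its frame. Origin on the bench under the base; x = feed direction (to the end stop, roughly the robot's right), y = towards the fence (roughly away from the robot), z up. Plywood base x -220 to 220, y -30 to 80; its top, the deck, is z = 12. Fence: strip along the whole base, face at y = 60 looking to -y, 20 thick, top z = 52.
- jig_corner (a point): Corner at deck height where the fence's face meets the end stop's face: jig frame (170, 60, 12) mm, jig's axes. The end stop is a wooden block, face at jig x = 170 looking to -x, y -8 to 60, top z = 42. With the offcut fully home its centre is at jig x = 110, y = 37.
- plate_mouth (a point): Point on the deck below the entry edge of the steel guide plate: jig frame (40, 37, 12) mm, jig's axes. The plate is carried by the fence over jig x 40 to 150, y 0 to 80; underside z = 52 (40 mm above the deck), top z = 57, with a drill bush on it up to z = 77. Below it the way is open at both ends and on the -y side.
- offcut: The workpiece: long pine offcut, 46 x 120 x 30 mm high, 0.08 to 0.17 kg. Origin: centre of the underside; its y axis runs along the 120 mm length, x across the 46 mm. It starts flat on the jig's deck ahead of the guide plate, lengthwise along the feed (its y about along jig x), 5 to 30 mm off the fence and up to 0.12 rad askew.
- push_stick: Loose wooden push stick, 0.18 kg, standing on its sole on the bench on the robot's side of the jig, nose roughly in the feed direction. mm in its frame: origin on the underside below the handle's centre, x to the nose, z up. Sole x -45 to 100, y -18 to 18, straight sides, 20 high. On the -y side (away from the fence) a lip, y -18 to -8, reaches on to x = 125.
- stick_nose (a point): Middle of the flat front face of the stick's notch: stick frame (100, 5, 10) mm, stick's axes. This face (y -8 to 18) pushes a block's rear end while the inner face of the lip (y = -8, x 100 to 125, 20 high) holds the block's outer side: the notch takes the rear corner away from the fence.
- stick_handle (a point): Grasp point of the stick's handle, stick frame (0, 0, 60) mm, stick's axes. The handle is an upright flat rib, x -35 to 35, 18 thick (y -9 to 9), from the sole (z = 20) up to z = 75; take it from above across its 18 mm.
- short_offcut: Bystander: short beech offcut, 60 x 85 x 24 mm, on the bench near the jig's robot side, to the right. Origin: centre of its underside. Not to be moved.
- chisel_1: Bystander: wide chisel, 29 x 265 x 30 mm, on the bench to the left. Origin: centre of its underside, length along its y. Not to be moved.

How it is judged:
By the outcome, as a careful person would: the job done as asked, in the order asked, and still so for the second after the job is handed in, with the robot touching nothing.
It also fails if it takes over 62 s, if anything falls off the work surface, if the arm or the gripper's body presses on something with over 40 N, if the wrist force passes 120 N, or if a joint passes its speed limit or range.

## Robot

A 6-joint arm with a two-finger parallel gripper is mounted at the origin on a cart in front of the work surface, level with it; the furniture and walls round the work are solid. World frame = base frame: x ahead of the robot, y to its left, z up, the work surface at z = 0. Lengths are in m, angles in degrees, forces in N, time in s.
With the tool pointing down it reaches from about 0.4 to 0.825 m from the base axis. Payload 7 kg.
Tool frame: the origin (TCP) lies on the front face of the gripper's body, between the roots of the fingers; the fingertips stand 66 mm ahead of it and the grasp point (between the pads) lies 47 mm ahead of it (nose_length is the distance from the TCP to the fingertips, in m); y points along the fingers, z is the direction in which the jaws open and shut, and the axes are right-handed (so a half turn about y gives the same grasp; the last joint's range is limited). The gripper opens to 88 mm and grips with 3 to 60 N. Pads are 19 mm wide; open, the fingers measure 130 mm over their backs; the gripper's body (78 mm by 193 mm) begins 47 mm behind the grasp point.
Start: joints at [90.934, 20.546, 0.682, 0, -70.136, -16.507], TCP at [0.181, 0.65, 0.292] pointing down, gripper open.
Joint ranges: [-176.03, 176.03], [-82.01, 121.73], [-58.28, 71.71], [-173.87, 95.51], [-174.79, -0.11], [-173.66, 173.66]. Speed limits (degrees/s): [136.94, 136.94, 172.46, 180, 180, 180].

## Interface

Orientations are given as [roll, pitch, yaw] about the fixed x, y, z axes, in that order (R = Rz(yaw) Ry(pitch) Rx(roll)).
In Python, from plant import get_state, capture, close_job, nose_length gives the robot as it stands.
- The arm moves only by the tool apply_moves, never from a script. Its argument "rows" is a list of rows, each a list of 2 entries, a list of its own where there are three numbers: the shift along the tool's x, y, z in m, then the turn about the tool's y in degrees. In form: [[[tx, ty, tz], yaw], ...]. A call has 1 to 20 rows; each row is the pose to reach, as a shift and turn from the pose commanded when the call began, along the tool's axes at that moment; what a row does not reach only later rows make up. A row lasts 1/8 s, in which the tool goes at most 62.5 mm and 10.7 degrees, less where a joint would pass 70% of its speed; a pose out of reach is approached as far as the arm can. A call with a gripper value outside its range is refused whole. "gripper" is the opening, from 0 (shut) to 1 (fully open), set as the call begins (left out, the last holds). The fingers move at their own pace and stop on an object; "grip_force" is the grip in N (left out, the last holds). Time passes only in rows, so rows that repeat a pose let the fingers close. It gives the time, the measured TCP pose, the force and the opening at its end, in the units of the state.
- get_state(): the state, without advancing time (a new reading comes with each control period).
- capture(name): name is "scene" or "top"; returns a dict with "pixels" (480x640x3 uint8, blue, green, red), "z_map" (480x640 float32, m along the optical axis (not along the pixel's ray), 0 where there is no reading), "intrinsics" (3x3 intrinsics, pixels), "rvec" (rotation vector, rad) and "tvec" (3), from world to camera coordinates, as OpenCV has them. Camera axes: x right, y down, z forward; pixel columns grow to the right and rows downward; lengths in m; the calibration is good to about 2 mm. A picture is of the moment at which its call begins.
- close_job(): hands the job in, once; it reports no verdict.
The state is a dict: "time_s": time; "joints": joint angles; "qd": joint speeds; "joint_torque": joint torques, N m; "tcp_pos": TCP position; "eef_rot": TCP orientation; "contact_force": force on the tool from outside, world axes, zero at the start; "moment": the same for the moment, N m; "gripper_width": finger opening in m.
Only numpy, scipy, OpenCV 4.12 (cv2) and the standard library are available. Lean on these libraries where they do the work, as an engineer would, in place of code of your own. Each camera call takes 0.05 s, during which the arm holds its last target.

## Working session

There is one attempt and no reset: what is moved stays moved. The work goes in short steps, Python scripts to look and compute and a tool call to move; the robot and the scene stay as the last step left them, time stands still between calls to the robot, and variables do not carry over. Pictures are saved under pics/ and viewed, and the job is handed in when it is done.

Besides the shell and the picture viewer there is one more tool, called after ">>>" as name(argument=value, ...) on one line, values as JSON. apply_moves: Moves the arm, as the interface text tells. Its arguments: {"type":"object","properties":{"rows":{"type":"array"},"gripper":{"type":"number"},"grip_force":{"type":"number"}},"required":["rows"]}

```bash
mkdir -p pics; ls; cat > h.py <<'E'
import numpy as np, cv2
from plant import get_state, capture, close_job, nose_length
def snap(n,f):
    c=capture(n); cv2.imwrite('pics/'+f+'.png',c['pixels']); np.savez('pics/'+f+'.npz',**c); return c
def cloud(c):
    K=np.array(c['intrinsics']);R=cv2.Rodrigues(np.array(c['rvec'],float))[0];t=np.array(c['tvec']).reshape(3)
    z=c['z_map'];v,u=np.mgrid[:480,:640]
    P=np.stack([(u-K[0,2])/K[0,0]*z,(v-K[1,2])/K[1,1]*z,z],-1)
    W=(P-t)@R; W[z==0]=np.nan; return W
def ray(c,u,v,h):
    K=np.array(c['intrinsics']);R=cv2.Rodrigues(np.array(c['rvec'],float))[0];t=np.array(c['tvec']).reshape(3)
    d=R.T@np.linalg.solve(K,np.array([u,v,1.])); o=-R.T@t
    return o+d*(h-o[2])/d[2]
E
python3 - <<'E'
from h import *
s=get_state();print(s, nose_length if not callable(nose_length) else nose_length())
for n in('scene','top'):
    c=snap(n,n+'0');R=cv2.Rodrigues(np.array(c['rvec'],float))[0];print(n,-R.T@np.array(c['tvec']).reshape(3),R[2],c['intrinsics'][0])
E
```

```text
pics
{'time_s': 0.0, 'joints': array([ 9.09337599e+01,  2.05921800e+01,  6.33519081e-01, -2.14430069e-02,
       -7.01363614e+01, -1.65078277e+01]), 'qd': array([-0.13167187, -0.00522226, -0.12263703,  0.0713069 , -0.04811901,
        0.05085052]), 'joint_torque': array([-1.53086468e-03, -5.82713270e+01,  2.93062896e+01,  6.99726686e+00,
        6.84000668e-03, -1.57679519e-04]), 'tcp_pos': array([0.18112394, 0.64984217, 0.2912081 ]), 'eef_rot': array([-8.99031661e+01,  7.67626315e-03,  1.64418636e+02]), 'contact_force': array([-0.05044814,  0.42192109,  0.18611826]), 'moment': array([-0.04099383, -0.0611911 ,  0.00044919]), 'gripper_width': 0.08781114777626722} 0.0656
scene [-0.08291108 -0.65617012  0.93991533] [ 0.46085294  0.59645663 -0.65715604] [549.25755031   0.         315.74429094]
top [0.38432499 0.12684684 1.13415826] [ 0.15426308 -0.01604949 -0.98789945] [518.1941877   0.        316.9952514]
```

View pics/top0.png

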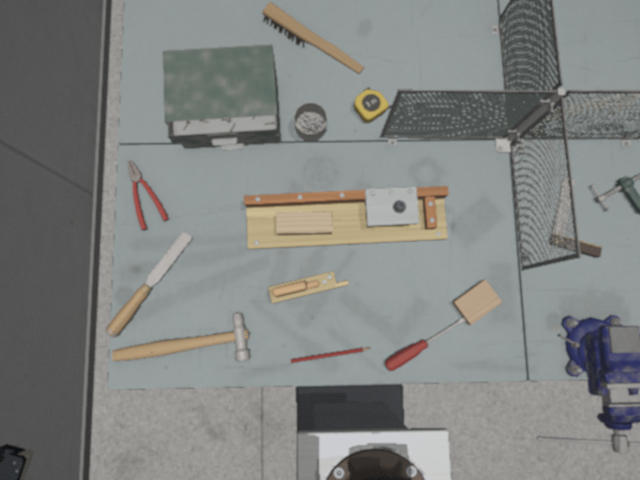

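View pics/scene0.png

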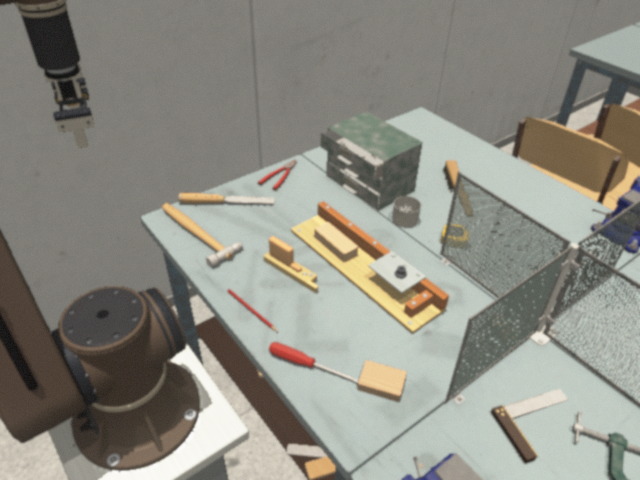

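The top view shows the jig (corners about (247,205)–(448,238)), the offcut at (304,223), the plate at (391,207), the stick at (305,288) and the short offcut at (477,302). The chisel is at (150,283). Next I'll measure them.

```bash
python3 - <<'E'
from h import *
c=dict(np.load('pics/top0.npz'));W=cloud(c);im=c['pixels']
cv2.imwrite('pics/crop.png',cv2.resize(im[170:320,235:455],None,fx=3.6,fy=3.6,interpolation=cv2.INTER_CUBIC))
z=W[...,2]
for n,(u,v) in dict(bench=(200,300),deck=(260,240),off=(304,223),fence=(300,197),plate=(380,210),stop=(430,212),sole=(330,282),rib=(297,288),beech=(477,302),lip=(343,283)).items():
    print(n,W[v,u].round(4),im[v,u])
E
```

```text
bench [0.428  0.3644 0.0012] [156 157 149]
deck [0.5553 0.2332 0.0142] [134 171 187]
off [0.5862 0.1364 0.0427] [150 175 192]
fence [0.6406 0.1439 0.0539] [175 178 174]
plate [ 0.6081 -0.0251  0.061 ] [179 181 178]
stop [ 0.6058 -0.1354  0.043 ] [ 90 126 171]
sole [0.4606 0.0827 0.0209] [135 172 188]
rib [0.4459 0.1524 0.0737] [134 171 201]
beech [ 0.4122 -0.231   0.0217] [135 160 181]
lip [0.4581 0.0546 0.018 ] [146 185 202]
```

View pics/crop.png

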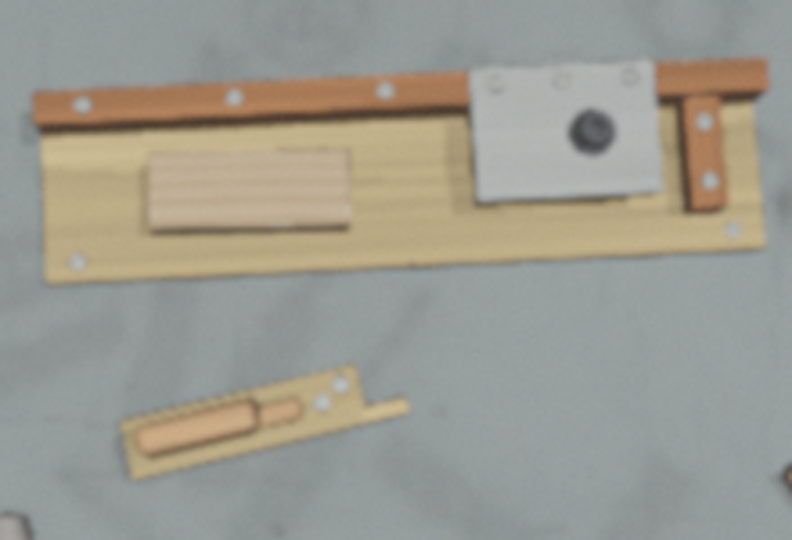

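```bash
cat > m.py <<'E'
from h import *
def fitline(P):
    P=np.array(P);
    for _ in range(4):
        a=np.polyfit(P[:,1],P[:,0],1); r=P[:,0]-np.polyval(a,P[:,1]); P=P[abs(r)<max(2*r.std(),3e-4)]
    return a,r.std(),len(P)
def biggest(m,seed=None):
    n,l,st,_=cv2.connectedComponentsWithStats(m.astype(np.uint8))
    k=l[seed] if seed else 1+np.argmax(st[1:,4]); return l==k
E
python3 - <<'E'
from m import *
c=dict(np.load('pics/top0.npz'));im=c['pixels'].astype(int);hsv=cv2.cvtColor(c['pixels'],cv2.COLOR_BGR2HSV)
W=cloud(c)
ws=(hsv[...,1]>45)
reg=np.zeros_like(ws);reg[175:260,235:455]=1
m=ws&reg
top=[];bot=[]
for u in range(252,445,2):
    v=np.where(m[:,u])[0]
    if not(362<u<420): top.append(ray(c,u,v.min()-.5,.052)[:2])
    bot.append(ray(c,u,v.max()+.5,.0)[:2])
for n,P in(('rear y80',top),('front y-30',bot)):
    a,s,k=fitline(P);print(n,a,s,k,'at y=0.04',np.polyval(a,.04),np.degrees(np.arctan(a[0])))
# ends of base (deck part rows) 
L=[];R=[]
for v in range(212,238,2):
    u=np.where(m[v])[0]; L.append(ray(c,u.min()-.5,v,.0)[:2]);R.append(ray(c,u.max()+.5,v,.0)[:2])
print(np.array(L)[::3].round(4).tolist(),np.array(R)[::3].round(4).tolist())
# height-based tests
def rect(n,mask):
    P=W[mask][:,:2].astype(np.float32);r=cv2.minAreaRect(P);print(n,len(P),np.round(r[0],4),np.round(r[1],4),r[2],'z',np.nanmedian(W[mask][:,2]))
z=np.nan_to_num(W[...,2])
def lay(lo,hi,box):
    q=(z>lo)&(z<hi);b=np.zeros_like(q);b[box[1]:box[3],box[0]:box[2]]=1;return biggest(q&b)
rect('offcut',lay(.03,.05,(262,205,345,240)))
rect('stick rib',lay(.055,.09,(260,265,355,310)))
rect('stick all',lay(.01,.09,(260,265,355,310)))
rect('sole hi',lay(.012,.03,(260,265,355,310)))
rect('beech',lay(.013,.04,(450,275,510,330)))
rect('plate',lay(.054,.067,(360,180,425,232)))
rect('fence',lay(.045,.056,(240,180,364,210)))
E
```

```text
rear y80 [-0.03338334  0.65633994] 0.0006323859340967481 69 at y=0.04 0.6550046093355113 -1.9120142793124697
front y-30 [-0.03319822  0.54763507] 0.0006570785311638104 97 at y=0.04 0.5463071364900407 -1.9014196727230346
[[0.6211, 0.2644], [0.6074, 0.2644], [0.5939, 0.2644], [0.5804, 0.2643], [0.5669, 0.2643]] [[0.614, -0.1783], [0.6003, -0.1797], [0.5866, -0.1789], [0.573, -0.1804], [0.5595, -0.1796]]
offcut 1222 [0.5884 0.1376] [0.119 0.048] 89.71842193603516 z 0.04227978054828673
stick rib 309 [0.4453 0.1699] [0.0182 0.0691] 12.666560173034668 z 0.0744074602743272
stick all 1197 [0.4541 0.1311] [0.0362 0.1698] 12.646733283996582 z 0.02192208969381279
sole hi 814 [0.4541 0.1311] [0.0362 0.1698] 12.646733283996582 z 0.020545865442422803
beech 1170 [ 0.4123 -0.2307] [0.0611 0.0864] 33.386722564697266 z 0.024332946181833105
plate 1735 [ 0.6172 -0.0497] [0.0807 0.1163] 2.08525013923645 z 0.05757543267544898
fence 1129 [0.6413 0.1371] [0.0216 0.2579] 1.8806531429290771 z 0.05209690662392027
```

```bash
cat >> h.py <<'E'
import json
def shift(cur,tgt):
    # poses x,y,z,yaw ; returns tool shift and turn
    a=np.radians(cur[3]);d=np.array(tgt[:3])-cur[:3]
    t=[d[0]*np.cos(a)+d[1]*np.sin(a),-d[2],-d[0]*np.sin(a)+d[1]*np.cos(a)]
    return np.round(t,4),round(cur[3]-tgt[3],2)
def after(cur,t,turn):
    a=np.radians(cur[3])
    return [cur[0]+t[0]*np.cos(a)-t[2]*np.sin(a),cur[1]+t[0]*np.sin(a)+t[2]*np.cos(a),cur[2]-t[1],cur[3]-turn]
th=np.radians(1.907); F=np.array([np.sin(th),-np.cos(th)]);N=np.array([np.cos(th),np.sin(th)])
J0=-.023*F+.576*N
def jig(x,y): return J0+x/1000*F+y/1000*N
def tojig(p): d=np.array(p[:2])-J0; return np.round([d@F*1000,d@N*1000],1)
E
python3 -c "
from h import *
print(shift([.181,.65,.292,164.43],[.4453,.1699,.2,102.65]))
print(J0,tojig([.5884,.1376]),tojig([.4453,.1699]))"
```

```text
(array([-0.3835,  0.092 ,  0.3915]), 61.78)
[0.57491561 0.04215498] [-94.9  16.7] [-132.  -125.3]
```

>>> apply_moves(rows=[[[-0.032, 0.005, 0.0326], 5], [[-0.064, 0.01, 0.0653], 10], [[-0.096, 0.015, 0.098], 15], [[-0.128, 0.02, 0.1305], 20], [[-0.16, 0.03, 0.163], 26], [[-0.192, 0.04, 0.196], 31], [[-0.224, 0.05, 0.228], 36], [[-0.256, 0.06, 0.261], 41], [[-0.288, 0.07, 0.294], 46], [[-0.32, 0.08, 0.326], 52], [[-0.352, 0.086, 0.359], 57], [[-0.3835, 0.092, 0.3915], 61.8], [[-0.3835, 0.092, 0.3915], 61.8], [[-0.3835, 0.092, 0.3915], 61.8]], gripper=1)

```text
time_s: 1.85
tcp_pos: [0.4456, 0.17, 0.2001]
eef_rot: [-90.0, 0.0, 102.6]
contact_force: [-0.4, -0.2, 0.9]
gripper_width: 0.0876
```

```bash
python3 - <<'E'
from h import *
s=get_state();print(s['time_s'],s['tcp_pos'],s['eef_rot'],s['joints'],s['contact_force'])
snap('scene','s1')
E
```

```text
1.85 [0.44557409 0.16998941 0.20007667] [-8.99913035e+01  2.55463440e-03  1.02603924e+02] [ 4.45950619e+01  6.69045925e+00 -3.10522542e+01 -3.08608535e-03
 -5.22660158e+01 -3.19892492e+01] [-0.39737075 -0.23881811  0.93481197]
```

View pics/s1.png

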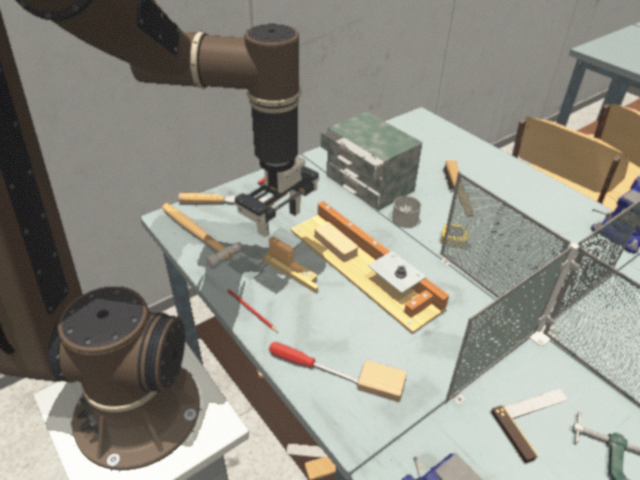

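The gripper hovers over the stick's handle (handle at (280,250) in the picture), with its jaws across the rib. I'll descend and grip.

>>> apply_moves(rows=[[[0, 0.015, 0], 0], [[0, 0.03, 0], 0], [[0, 0.045, 0], 0], [[0, 0.06, 0], 0], [[0, 0.072, 0], 0], [[0, 0.082, 0], 0], [[0, 0.088, 0], 0], [[0, 0.092, 0], 0], [[0, 0.092, 0], 0], [[0, 0.092, 0], 0]])

```text
time_s: 3.15
tcp_pos: [0.4457, 0.1702, 0.1085]
eef_rot: [-90.0, -0.0, 102.6]
contact_force: [0.0, -0.6, 0.2]
gripper_width: 0.0874
```

>>> apply_moves(rows=[[[0, 0, 0], 0], [[0, 0, 0], 0], [[0, 0, 0], 0], [[0, 0, 0], 0], [[0, 0, 0], 0], [[0, 0, 0], 0], [[0, 0, 0], 0], [[0, 0, 0], 0]], gripper=0, grip_force=45)

```text
time_s: 4.15
tcp_pos: [0.4456, 0.1701, 0.1081]
eef_rot: [-90.0, -0.0, 102.6]
contact_force: [-0.3, 1.1, -2.3]
gripper_width: 0.0179
```

```bash
python3 - <<'E'
from h import *
s=get_state();print(s)
snap('scene','s2');snap('top','t2')
E
```

```text
{'time_s': 4.15, 'joints': array([ 4.46105296e+01,  1.41074026e+01, -3.71651936e+01, -3.16529059e-03,
       -3.87237499e+01, -3.19833843e+01]), 'qd': array([-0.04108014,  0.07000682, -0.24496452, -0.19977067, -0.22179532,
        0.0117389 ]), 'joint_torque': array([ 9.24911496e-03, -4.04212868e+01,  2.00564486e+01,  4.93936837e+00,
       -7.65479752e-03,  1.36463070e-03]), 'tcp_pos': array([0.4455626 , 0.17014012, 0.10813958]), 'eef_rot': array([-9.00020503e+01, -3.61500796e-03,  1.02624676e+02]), 'contact_force': array([-0.33086457,  1.11608075, -2.29396677]), 'moment': array([ 0.06756268, -0.02302325,  0.05895478]), 'gripper_width': 0.017853016070139352}
```

View pics/s2.png

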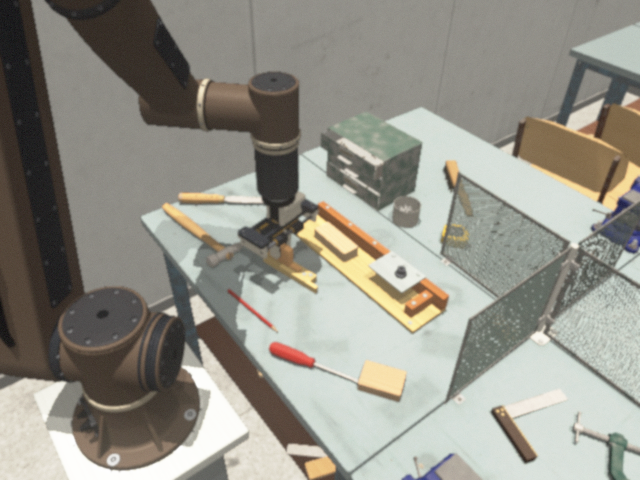

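View pics/t2.png

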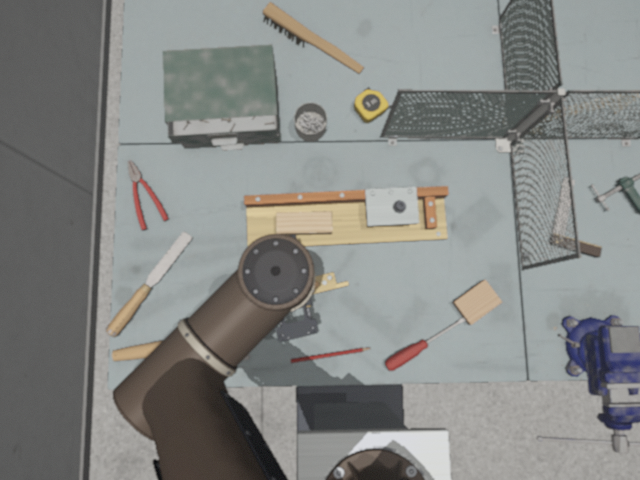

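```bash
python3 -c "
from h import *
a=after([.181,.65,.292,164.43],[-.3835,.184,.3915],61.8);print(a)
p=jig(-122,-40);print(p)
print(shift(a,[*p,.140,91.9]))"
```

```text
[np.float64(0.44534213517358334), np.float64(0.16992944729772175), 0.10799999999999998, 102.63000000000001]
[0.53087793 0.16275632]
(array([-0.0257, -0.032 , -0.0819]), 10.73)
```

>>> apply_moves(rows=[[[0, -0.01, 0], 0], [[0, -0.022, 0], 0], [[0, -0.032, 0], 0], [[-0.004, -0.032, -0.014], 1.8], [[-0.009, -0.032, -0.028], 3.6], [[-0.013, -0.032, -0.042], 5.4], [[-0.017, -0.032, -0.056], 7.2], [[-0.022, -0.032, -0.07], 9], [[-0.0257, -0.032, -0.082], 10.73], [[-0.0257, -0.032, -0.082], 10.73], [[-0.0257, -0.024, -0.082], 10.73], [[-0.0257, -0.017, -0.082], 10.73], [[-0.0257, -0.015, -0.082], 10.73], [[-0.0257, -0.015, -0.082], 10.73], [[-0.0257, -0.015, -0.082], 10.73]])

```text
time_s: 6.12
tcp_pos: [0.5312, 0.1631, 0.1233]
eef_rot: [-90.0, -0.0, 91.9]
contact_force: [-0.5, -0.2, -2.4]
gripper_width: 0.0179
```

```bash
python3 - <<'E'
from h import *
s=get_state();print(s['tcp_pos'],s['eef_rot'],s['contact_force'],s['gripper_width'],tojig(s['tcp_pos']))
c=snap('scene','s3')
cv2.imwrite('pics/s3c.png',cv2.resize(c['pixels'][180:340,220:460],None,fx=3.3,fy=3.3,interpolation=cv2.INTER_CUBIC))
snap('top','t3')
E
```

```text
[0.53123422 0.16307406 0.12334333] [-9.00158396e+01 -7.67770670e-03  9.19090963e+01] [-0.54304724 -0.24794483 -2.41238559] 0.01786075576517487 [-122.3  -39.6]
```

View pics/s3c.png

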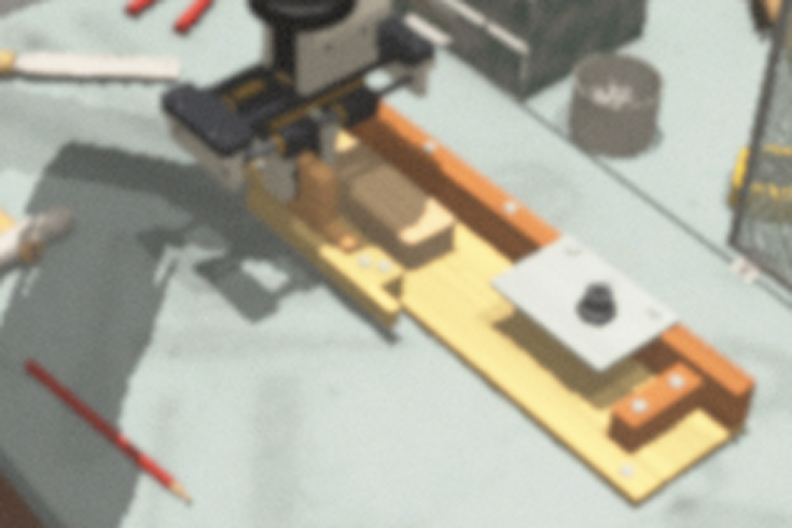

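View pics/t3.png

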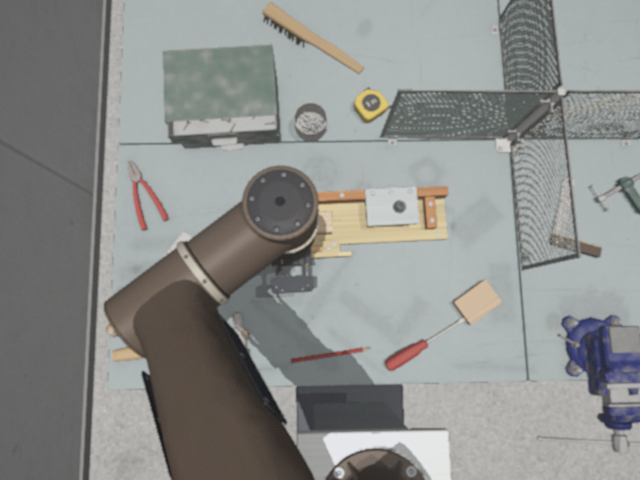

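The stick hangs level and parallel beside the offcut (crop: sole nose at (390,290), offcut at (400,210)). I'll push sideways slowly, stopping just short of nominal flush.

>>> apply_moves(rows=[[[0, 0, -0.005], 0], [[0, 0, -0.01], 0], [[0, 0, -0.013], 0], [[0, 0, -0.016], 0], [[0, 0, -0.018], 0], [[0, 0, -0.02], 0], [[0, 0, -0.022], 0], [[0, 0, -0.024], 0], [[0, 0, -0.026], 0], [[0, 0, -0.028], 0], [[0, 0, -0.03], 0], [[0, 0, -0.032], 0], [[0, 0, -0.033], 0], [[0, 0, -0.033], 0]])

```text
time_s: 7.98
tcp_pos: [0.5643, 0.1641, 0.1232]
eef_rot: [-90.0, -0.0, 91.9]
contact_force: [0.4, -0.2, -1.7]
gripper_width: 0.0177
```

>>> apply_moves(rows=[[[0, 0, -0.001], 0], [[0, 0, -0.001], 0], [[0, 0, -0.002], 0], [[0, 0, -0.002], 0]])

```text
time_s: 8.48
tcp_pos: [0.5662, 0.1641, 0.1232]
eef_rot: [-90.0, 0.0, 91.9]
contact_force: [-0.9, 0.4, -0.5]
gripper_width: 0.0178
```

>>> apply_moves(rows=[[[0, 0, -0.001], 0], [[0, 0, -0.001], 0], [[0, 0, -0.001], 0]])

```text
time_s: 8.85
tcp_pos: [0.5672, 0.1642, 0.1232]
eef_rot: [-90.0, -0.0, 91.9]
contact_force: [0.2, -0.3, -2.7]
gripper_width: 0.0177
```

>>> apply_moves(rows=[[[0, 0, -0.0005], 0], [[0, 0, -0.001], 0], [[0, 0, -0.001], 0], [[0, 0, -0.001], 0]])

```text
time_s: 9.35
tcp_pos: [0.5682, 0.1642, 0.1231]
eef_rot: [-90.0, 0.0, 91.9]
contact_force: [-1.7, -0.1, -1.5]
gripper_width: 0.0178
```

>>> apply_moves(rows=[[[0, 0, -0.0005], 0], [[0, 0, -0.001], 0], [[0, 0, -0.001], 0], [[0, 0, -0.001], 0]])

```text
time_s: 9.85
tcp_pos: [0.5688, 0.1642, 0.1231]
eef_rot: [-90.0, 0.0, 91.9]
contact_force: [-5.3, 0.2, 0.8]
gripper_width: 0.0177
```

```bash
python3 - <<'E'
from h import *
s=get_state();print(s['tcp_pos'],s['contact_force'],s['gripper_width'],tojig(s['tcp_pos']))
c=snap('scene','s4')
cv2.imwrite('pics/s4c.png',cv2.resize(c['pixels'][200:300,270:400],None,fx=6,fy=6,interpolation=cv2.INTER_CUBIC))
E
```

```text
[0.56875533 0.1642137  0.12305916] [-5.25277865  0.2425576   0.80933838] 0.0177092437294685 [-122.2   -2.1]
```

View pics/s4c.png

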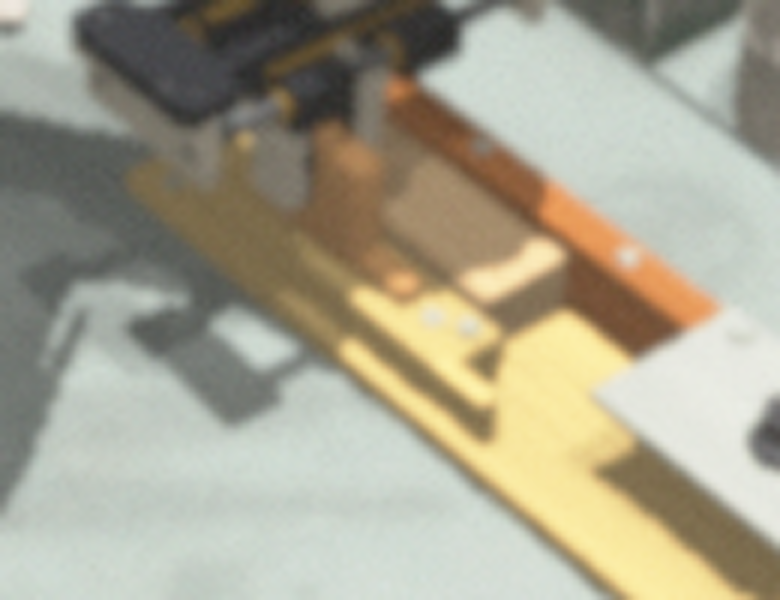

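The offcut is against the fence (contact about 5 N, offcut at (470,240) touching the fence in the crop). I'll press slightly more to square it, then back off.

>>> apply_moves(rows=[[[0, 0, -0.0005], 0], [[0, 0, -0.001], 0], [[0, 0, -0.001], 0], [[0, 0, -0.001], 0]])

```text
time_s: 10.4
tcp_pos: [0.5689, 0.1641, 0.1229]
eef_rot: [-89.9, 0.0, 91.9]
contact_force: [-8.8, 2.1, 2.3]
gripper_width: 0.0178
```

>>> apply_moves(rows=[[[0, 0, 0.001], 0], [[0, 0, 0.003], 0], [[0, 0, 0.008], 0], [[0, 0, 0.016], 0], [[0, 0, 0.026], 0], [[0, 0, 0.034], 0], [[0.01, 0, 0.036], 0], [[0.03, 0, 0.036], 0], [[0.05, 0, 0.036], 0], [[0.07, 0, 0.036], 0], [[0.09, 0, 0.036], 0], [[0.11, 0, 0.036], 0], [[0.13, 0, 0.036], 0], [[0.145, 0, 0.036], 0], [[0.15, 0, 0.036], 0], [[0.15, 0, 0.036], 0]])

```text
time_s: 12.4
tcp_pos: [0.5291, 0.313, 0.123]
eef_rot: [-90.0, 0.0, 91.9]
contact_force: [0.0, 0.1, -2.1]
gripper_width: 0.018
```

```bash
python3 - <<'E'
from m import *
s=get_state();print(s['tcp_pos'],s['contact_force'],s['gripper_width'],tojig(s['tcp_pos']))
c=snap('scene','s5');cv2.imwrite('pics/s5c.png',cv2.resize(c['pixels'][180:320,250:430],None,fx=4.3,fy=4.3,interpolation=cv2.INTER_CUBIC))
c=snap('top','t5');cv2.imwrite('pics/t5c.png',cv2.resize(c['pixels'][170:270,200:360],None,fx=5,fy=5,interpolation=cv2.INTER_CUBIC))
E
```

```text
[0.52909884 0.31299229 0.12301563] [ 0.02944468  0.13680071 -2.13339475] 0.017974331771085223 [-272.2  -36.8]
```

View pics/s5c.png

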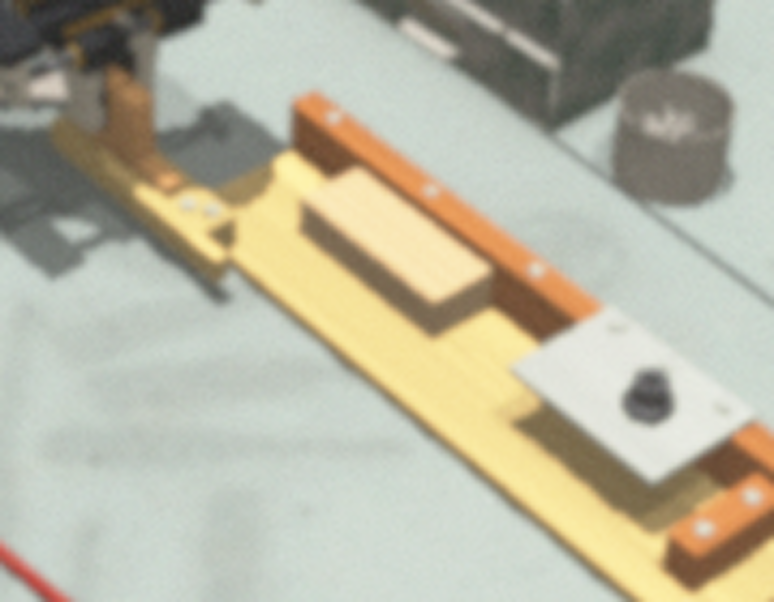

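View pics/t5c.png

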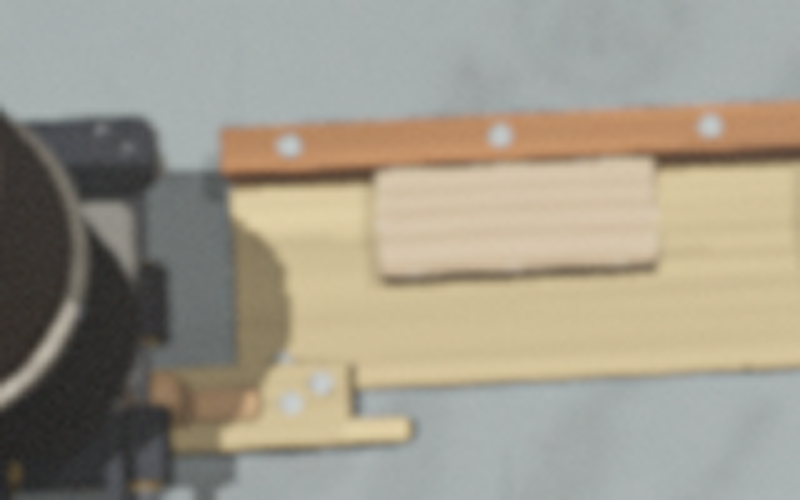

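The offcut lies flush along the fence, and the stick's notch shows clearly at (350,400) in the top crop. I'll measure the rear end of the offcut and the stick's nose.

```bash
python3 - <<'E'
from m import *
c=dict(np.load('pics/t5.npz'))
g=lambda U,V,h:tojig(ray(c,200+U/5-.4,170+V/5-.4,h)).tolist()
print('offcut rear-fence',g(375,171,.042),'rear-outer',g(381,276,.042),'front-fence',g(656,157,.042),'front-outer',g(657,264,.042))
print('notch face',g(354,368,.035),g(356,416,.035),'lip tip',g(412,420,.035),g(410,440,.035))
W=cloud(c);z=np.nan_to_num(W[...,2]);q=(z>.036)&(z<.047);b=np.zeros_like(q);b[200:232,268:338]=1
P=W[biggest(q&b)][:,:2].astype(np.float32);r=cv2.minAreaRect(P);print(len(P),tojig(r[0]),r[1],r[2])
E
```

```text
offcut rear-fence [-154.9, 59.6] rear-outer [-154.2, 13.6] front-fence [-33.7, 59.8] front-outer [-35.9, 12.9]
notch face [-167.7, -24.5] [-167.7, -45.3] lip tip [-143.9, -48.2] [-145.1, -56.7]
1216 [-94.7  36.8] (0.04795875400304794, 0.14900635182857513) 1.8161572217941284
```

>>> apply_moves(rows=[[[0, 0, -0.006], 0], [[0, 0, -0.014], 0], [[0, 0, -0.024], 0], [[0, 0, -0.034], 0], [[0, 0, -0.044], 0], [[0, 0, -0.051], 0], [[0, 0, -0.056], 0], [[0, 0, -0.058], 0], [[-0.003, 0, -0.058], 0], [[-0.006, 0, -0.058], 0], [[-0.008, 0, -0.058], 0], [[-0.008, 0, -0.058], 0]])

```text
time_s: 14.0
tcp_pos: [0.5874, 0.3067, 0.1233]
eef_rot: [-90.0, -0.0, 91.9]
contact_force: [0.1, 0.1, -2.1]
gripper_width: 0.0177
```

>>> apply_moves(rows=[[[0, 0, -0.0005], 0], [[0, 0, -0.001], 0], [[0, 0, -0.0015], 0], [[0, 0, -0.002], 0], [[0, 0, -0.002], 0]])

```text
time_s: 14.62
tcp_pos: [0.5895, 0.307, 0.1231]
eef_rot: [-90.0, 0.0, 91.9]
contact_force: [0.9, -0.1, -1.4]
gripper_width: 0.0173
```

>>> apply_moves(rows=[[[0, 0, -0.0005], 0], [[0, 0, -0.001], 0], [[0, 0, -0.001], 0]])

```text
time_s: 15.0
tcp_pos: [0.5902, 0.307, 0.1231]
eef_rot: [-90.0, 0.0, 91.9]
contact_force: [-2.0, 0.1, -0.7]
gripper_width: 0.018
```

```bash
python3 - <<'E'
from m import *
s=get_state();print(s['tcp_pos'],s['contact_force'],s['moment'],s['gripper_width'],tojig(s['tcp_pos']))
c=snap('scene','s6');cv2.imwrite('pics/s6c.png',cv2.resize(c['pixels'][180:320,250:430],None,fx=4.3,fy=4.3,interpolation=cv2.INTER_CUBIC))
c=snap('top','t6');cv2.imwrite('pics/t6c.png',cv2.resize(c['pixels'][170:270,200:360],None,fx=5,fy=5,interpolation=cv2.INTER_CUBIC))
E
```

```text
[0.59017089 0.30697994 0.12307983] [-1.9572312   0.11847576 -0.68322487] [ 0.28051311  0.79130548 -0.24571412] 0.01798581089304939 [-264.2   24.1]
```

View pics/s6c.png

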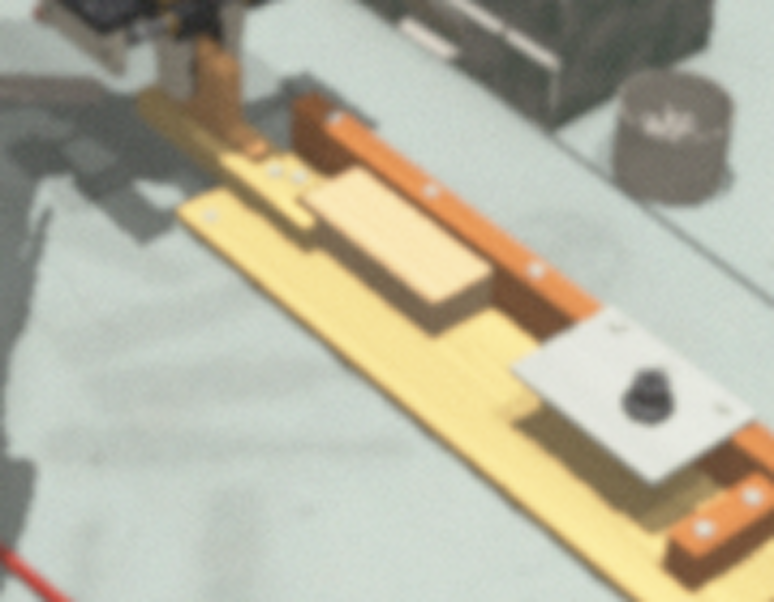

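View pics/t6c.png

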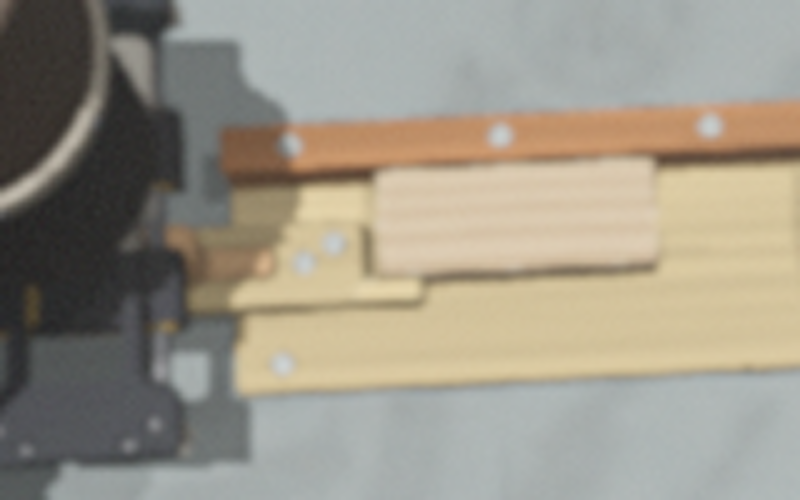

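The lip lies along the outer side, and a few mm of gap remains to the rear face ((362) vs (375) in the top crop). Next I'll feed slowly.

>>> apply_moves(rows=[[[-0.001, 0, -0.0005], 0], [[-0.003, 0, -0.0005], 0], [[-0.005, 0, -0.0005], 0], [[-0.007, 0, -0.0005], 0], [[-0.009, 0, -0.0005], 0], [[-0.012, 0, -0.0005], 0], [[-0.015, 0, -0.0005], 0], [[-0.018, 0, -0.0005], 0], [[-0.021, 0, -0.0005], 0], [[-0.024, 0, -0.0005], 0], [[-0.027, 0, -0.0005], 0], [[-0.03, 0, -0.0005], 0]])

```text
time_s: 16.6
tcp_pos: [0.5916, 0.2772, 0.123]
eef_rot: [-90.0, -0.0, 91.9]
contact_force: [-5.5, 3.7, -1.7]
gripper_width: 0.0177
```

```bash
python3 - <<'E'
from m import *
s=get_state();print(s['tcp_pos'],s['contact_force'],s['moment'],s['gripper_width'],tojig(s['tcp_pos']))
c=snap('top','t7');cv2.imwrite('pics/t7c.png',cv2.resize(c['pixels'][170:270,200:360],None,fx=5,fy=5,interpolation=cv2.INTER_CUBIC))
E
```

```text
[0.59158476 0.27715547 0.12304658] [-5.52179638  3.73353229 -1.66674591] [ 1.67486988  2.04425633 -0.42802508] 0.017692363985705617 [-234.3   24.5]
```

View pics/t7c.png

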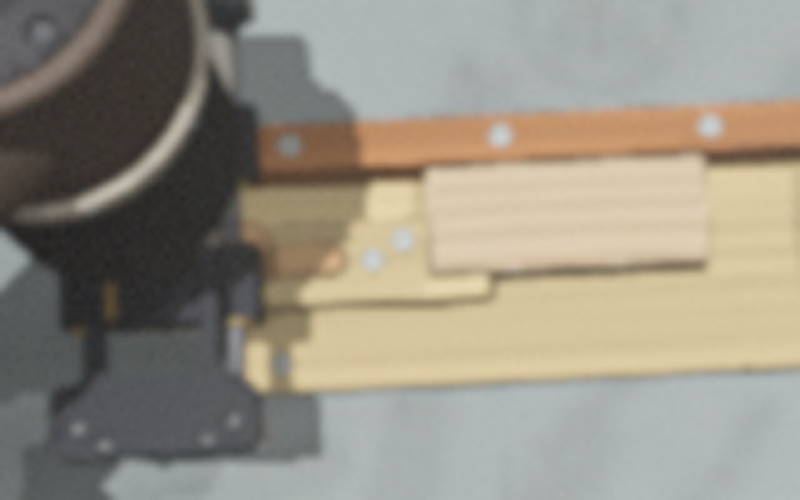

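The notch has seated on the rear corner, and the offcut advanced about 21 mm, still against the fence. I'll continue.

>>> apply_moves(rows=[[[-0.003, 0, 0], 0], [[-0.007, 0, 0], 0], [[-0.011, 0, 0], 0], [[-0.015, 0, 0], 0], [[-0.019, 0, 0], 0], [[-0.023, 0, 0], 0], [[-0.027, 0, 0], 0], [[-0.031, 0, 0], 0], [[-0.035, 0, 0], 0], [[-0.039, 0, 0], 0], [[-0.043, 0, 0], 0], [[-0.047, 0, 0], 0], [[-0.05, 0, 0], 0]])

```text
time_s: 18.27
tcp_pos: [0.5932, 0.2269, 0.123]
eef_rot: [-90.0, -0.0, 91.9]
contact_force: [-5.3, 4.3, -1.3]
gripper_width: 0.0178
```

```bash
python3 - <<'E'
from m import *
s=get_state();print(s['tcp_pos'],s['contact_force'],s['moment'],s['gripper_width'],tojig(s['tcp_pos']))
c=snap('top','t8');cv2.imwrite('pics/t8c.png',cv2.resize(c['pixels'][170:270,230:390],None,fx=5,fy=5,interpolation=cv2.INTER_CUBIC))
c=snap('scene','s8');cv2.imwrite('pics/s8c.png',cv2.resize(c['pixels'][180:320,280:460],None,fx=4.3,fy=4.3,interpolation=cv2.INTER_CUBIC))
E
```

```text
[0.59322687 0.22691412 0.12300023] [-5.32852172  4.28720348 -1.29001217] [ 1.5622227   1.85566461 -0.53763082] 0.017798041571243085 [-184.    24.4]
```

View pics/t8c.png

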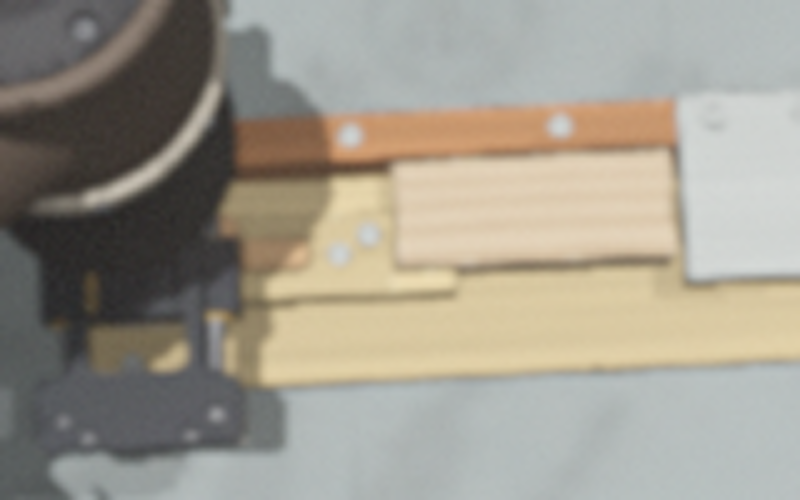

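View pics/s8c.png

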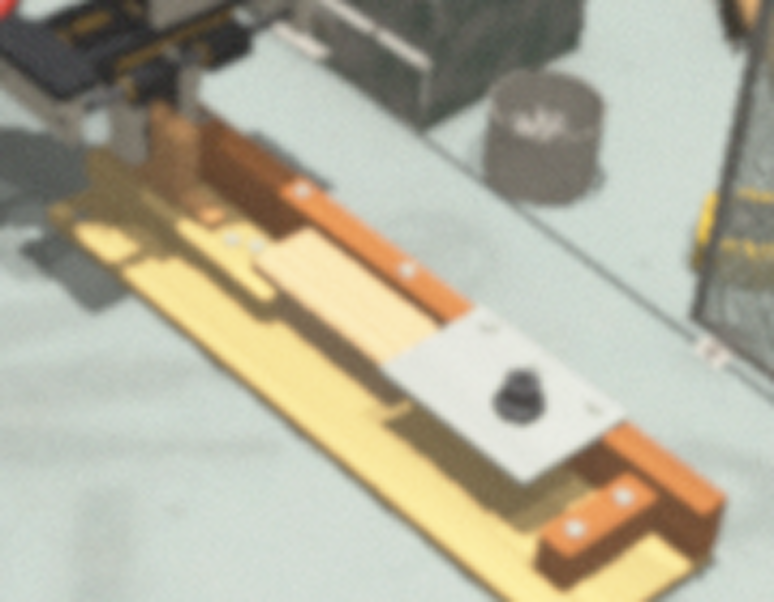

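The offcut is flush with the fence and its front is at the plate mouth ((670,150–255) in the top crop). Lateral force is steady at about 5 N, so I'll keep feeding.

>>> apply_moves(rows=[[[-0.003, 0, 0], 0], [[-0.007, 0, 0], 0], [[-0.011, 0, 0], 0], [[-0.015, 0, 0], 0], [[-0.019, 0, 0], 0], [[-0.023, 0, 0], 0], [[-0.027, 0, 0], 0], [[-0.031, 0, 0], 0], [[-0.035, 0, 0], 0], [[-0.039, 0, 0], 0], [[-0.043, 0, 0], 0], [[-0.047, 0, 0], 0], [[-0.051, 0, 0], 0], [[-0.055, 0, 0], 0], [[-0.06, 0, 0], 0]])

```text
time_s: 20.25
tcp_pos: [0.5952, 0.167, 0.123]
eef_rot: [-90.0, -0.0, 91.9]
contact_force: [-3.8, 3.2, -2.3]
gripper_width: 0.0177
```

>>> apply_moves(rows=[[[-0.003, 0, 0], 0], [[-0.007, 0, 0], 0], [[-0.011, 0, 0], 0], [[-0.015, 0, 0], 0], [[-0.019, 0, 0], 0], [[-0.023, 0, 0], 0], [[-0.027, 0, 0], 0], [[-0.031, 0, 0], 0], [[-0.035, 0, 0], 0], [[-0.039, 0, 0], 0], [[-0.043, 0, 0], 0], [[-0.047, 0, 0], 0], [[-0.051, 0, 0], 0], [[-0.055, 0, 0], 0], [[-0.058, 0, 0], 0]])

```text
time_s: 22.12
tcp_pos: [0.5971, 0.1088, 0.123]
eef_rot: [-90.0, 0.0, 91.9]
contact_force: [-4.1, 3.8, -2.2]
gripper_width: 0.018
```

```bash
python3 - <<'E'
from m import *
s=get_state();print(s['tcp_pos'],s['contact_force'],s['moment'],s['gripper_width'],tojig(s['tcp_pos']))
c=snap('top','t9');cv2.imwrite('pics/t9c.png',cv2.resize(c['pixels'][170:270,300:460],None,fx=5,fy=5,interpolation=cv2.INTER_CUBIC))
c=snap('scene','s9');cv2.imwrite('pics/s9c.png',cv2.resize(c['pixels'][200:340,300:480],None,fx=4.3,fy=4.3,interpolation=cv2.INTER_CUBIC))
E
```

```text
[0.59713342 0.10882834 0.12298519] [-4.14702     3.84627858 -2.16647685] [ 1.41241009  1.63165062 -0.44528419] 0.017984334447283663 [-65.9  24.4]
```

View pics/t9c.png

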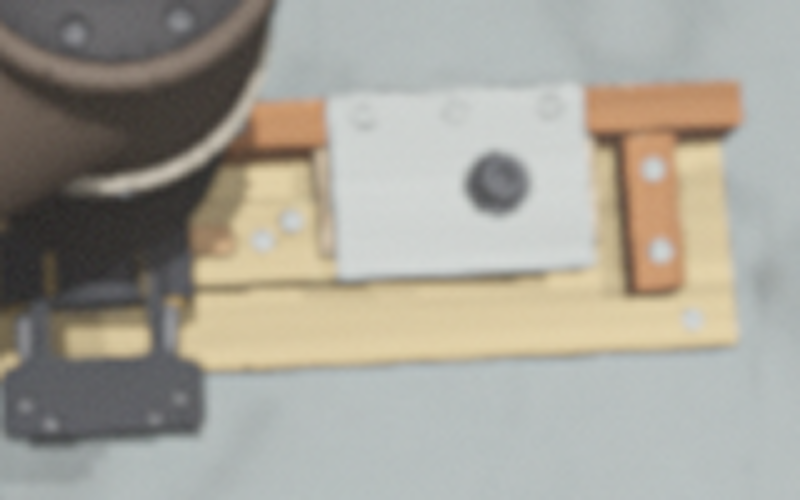

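View pics/s9c.png

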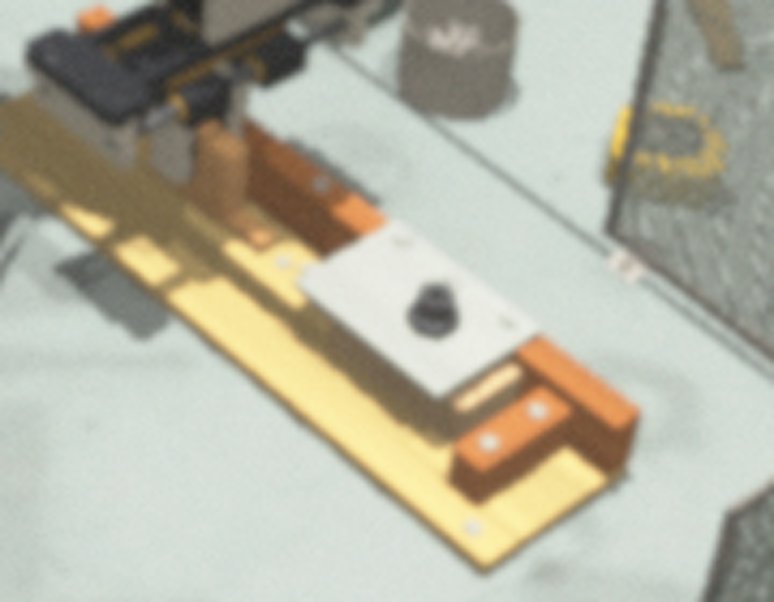

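The front is showing past the plate's exit, about 15 mm short of the stop. I'll creep the rest.

>>> apply_moves(rows=[[[-0.002, 0, 0], 0], [[-0.004, 0, 0], 0], [[-0.006, 0, 0], 0], [[-0.008, 0, 0], 0], [[-0.01, 0, 0], 0], [[-0.012, 0, 0], 0], [[-0.013, 0, 0], 0], [[-0.013, 0, 0], 0]])

```text
time_s: 23.22
tcp_pos: [0.5976, 0.0961, 0.123]
eef_rot: [-90.0, 0.0, 91.9]
contact_force: [-4.6, 2.4, -2.0]
gripper_width: 0.0175
```

>>> apply_moves(rows=[[[-0.0005, 0, 0], 0], [[-0.001, 0, 0], 0], [[-0.0015, 0, 0], 0], [[-0.0015, 0, 0], 0]])

```text
time_s: 23.72
tcp_pos: [0.5976, 0.0949, 0.1231]
eef_rot: [-90.0, -0.0, 91.9]
contact_force: [-4.8, 5.1, -2.4]
gripper_width: 0.0173
```

>>> apply_moves(rows=[[[-0.0005, 0, 0], 0], [[-0.001, 0, 0], 0], [[-0.001, 0, 0], 0]])

```text
time_s: 24.1
tcp_pos: [0.5977, 0.0947, 0.1232]
eef_rot: [-90.0, -0.1, 91.9]
contact_force: [-7.2, 9.8, -0.0]
gripper_width: 0.0177
```

>>> apply_moves(rows=[[[-0.0005, 0, 0], 0], [[-0.001, 0, 0], 0], [[-0.001, 0, 0], 0]])

```text
time_s: 24.48
tcp_pos: [0.5978, 0.0946, 0.1234]
eef_rot: [-90.0, -0.1, 91.9]
contact_force: [-9.1, 13.1, 0.6]
gripper_width: 0.0178
```

```bash
python3 - <<'E'
from m import *
s=get_state();print(s['tcp_pos'],s['contact_force'],s['moment'],s['gripper_width'],tojig(s['tcp_pos']))
c=snap('top','t10');cv2.imwrite('pics/t10c.png',cv2.resize(c['pixels'][170:250,340:460],None,fx=6.6,fy=6.6,interpolation=cv2.INTER_CUBIC))
c=snap('scene','s10');cv2.imwrite('pics/s10c.png',cv2.resize(c['pixels'][240:330,350:460],None,fx=6.6,fy=6.6,interpolation=cv2.INTER_CUBIC))
E
```

```text
[0.59782093 0.09456624 0.12340422] [-9.06735797 13.1315287   0.6409375 ] [ 4.98458605  3.1719267  -0.63010481] 0.01781582598683163 [-51.6  24.6]
```

View pics/t10c.png

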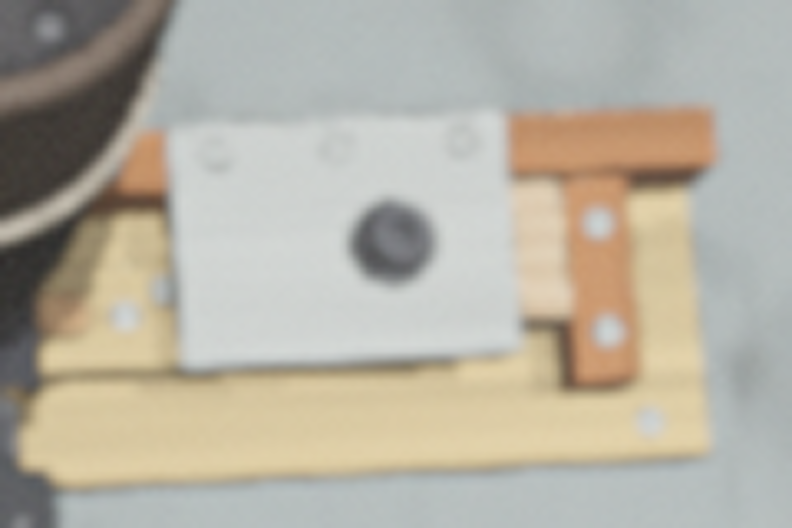

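View pics/s10c.png

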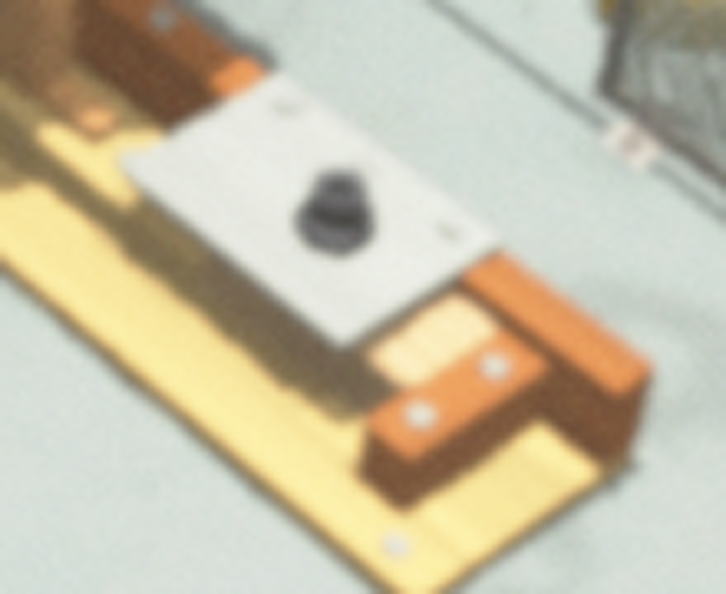

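The offcut butts against the end stop and fence in both views (stop face at (565,180–320) in the top crop), and the feed force rose to 13 N with the position stalled. I'll release the pressure diagonally so the stick doesn't drag the offcut, then retreat.

>>> apply_moves(rows=[[[0.0005, 0, 0.0002], 0], [[0.001, 0, 0.0004], 0], [[0.0015, 0, 0.0007], 0], [[0.002, 0, 0.001], 0], [[0.0025, 0, 0.0015], 0], [[0.003, 0, 0.002], 0], [[0.004, 0, 0.003], 0], [[0.006, 0, 0.004], 0], [[0.01, 0, 0.005], 0], [[0.018, 0, 0.005], 0], [[0.028, 0, 0.005], 0], [[0.038, 0, 0.005], 0], [[0.05, 0, 0.005], 0], [[0.062, 0, 0.005], 0], [[0.07, 0, 0.005], 0], [[0.07, 0, 0.005], 0]])

```text
time_s: 26.58
tcp_pos: [0.5907, 0.1631, 0.1231]
eef_rot: [-90.0, -0.0, 91.9]
contact_force: [-0.3, -0.6, -1.5]
gripper_width: 0.0179
```

```bash
python3 - <<'E'
from m import *
s=get_state();print(s['tcp_pos'],s['contact_force'],s['moment'],s['gripper_width'],tojig(s['tcp_pos']))
c=snap('top','t11');cv2.imwrite('pics/t11c.png',cv2.resize(c['pixels'][170:250,340:460],None,fx=6.6,fy=6.6,interpolation=cv2.INTER_CUBIC))
c=snap('scene','s11');cv2.imwrite('pics/s11c.png',cv2.resize(c['pixels'][220:330,330:460],None,fx=6,fy=6,interpolation=cv2.INTER_CUBIC))
E
```

```text
[0.59069427 0.16312811 0.12311559] [-0.26355903 -0.63703793 -1.50010665] [ 0.12399355 -0.0288136   0.02033225] 0.01785681611823883 [-120.4   19.8]
```

View pics/t11c.png

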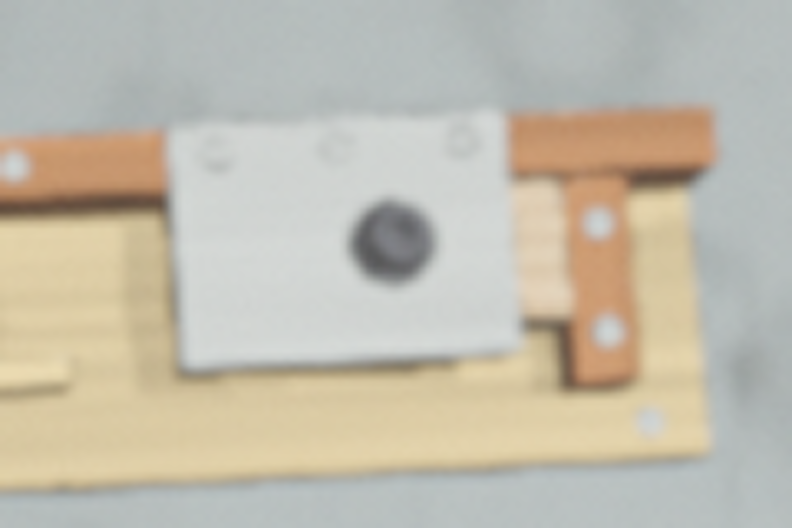

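View pics/s11c.png

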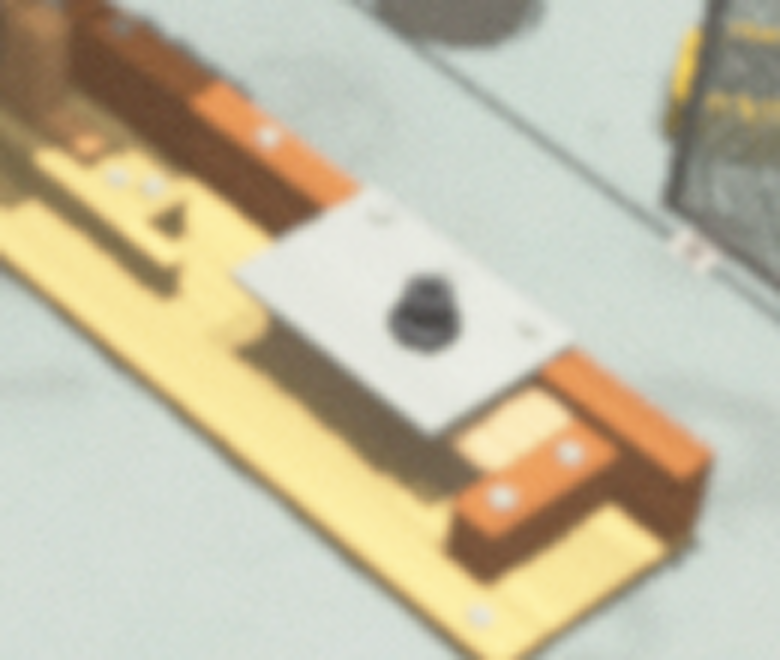

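The offcut did not move as the stick came clear. I'll lift, carry the stick back over the bench and set it down.

>>> apply_moves(rows=[[[0, -0.008, 0.002], 0], [[0, -0.018, 0.008], 0], [[0, -0.025, 0.018], 0], [[0, -0.025, 0.032], 0], [[0, -0.025, 0.046], 0], [[0, -0.025, 0.06], 0], [[0, -0.025, 0.074], 0], [[0, -0.025, 0.088], 0], [[0, -0.025, 0.102], 0], [[0, -0.025, 0.114], 0], [[0, -0.025, 0.12], 0], [[0, -0.018, 0.12], 0], [[0, -0.008, 0.12], 0], [[0, 0.002, 0.12], 0], [[0, 0.009, 0.12], 0], [[0, 0.012, 0.12], 0], [[0, 0.0135, 0.12], 0], [[0, 0.0135, 0.12], 0]])

```text
time_s: 28.92
tcp_pos: [0.4709, 0.1585, 0.1098]
eef_rot: [-90.0, -0.0, 91.9]
contact_force: [-0.0, 0.2, -1.2]
gripper_width: 0.0177
```

>>> apply_moves(rows=[[[0, 0.0005, 0], 0], [[0, 0.001, 0], 0], [[0, 0.0015, 0], 0], [[0, 0.0015, 0], 0]])

```text
time_s: 29.42
tcp_pos: [0.4708, 0.1585, 0.1082]
eef_rot: [-90.0, 0.0, 91.9]
contact_force: [-0.2, -0.3, -2.4]
gripper_width: 0.0184
```

```bash
python3 - <<'E'
from m import *
s=get_state();print(s['tcp_pos'],s['contact_force'],s['moment'],s['gripper_width'],tojig(s['tcp_pos']))
c=snap('scene','s12');cv2.imwrite('pics/s12c.png',cv2.resize(c['pixels'][190:330,220:400],None,fx=4.3,fy=4.3,interpolation=cv2.INTER_CUBIC))
E
```

```text
[0.4707592  0.15845491 0.10815576] [-0.2355211  -0.25031689 -2.36410065] [ 0.10766819 -0.06809442  0.00438119] 0.01837993790271199 [-119.7 -100.2]
```

View pics/s12c.png

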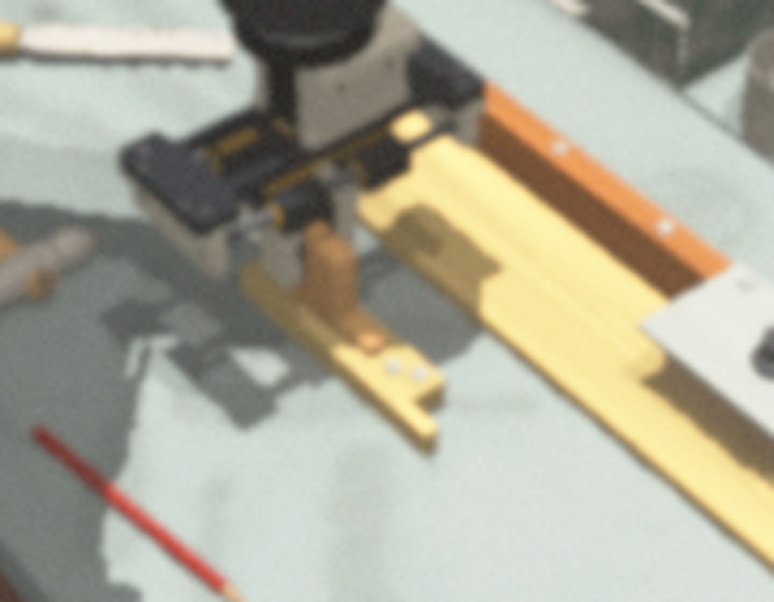

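>>> apply_moves(rows=[[[0, 0.0005, 0], 0], [[0, 0.001, 0], 0], [[0, 0.001, 0], 0]])

```text
time_s: 29.85
tcp_pos: [0.4709, 0.1585, 0.1079]
eef_rot: [-90.0, -0.0, 91.9]
contact_force: [-3.9, -0.8, 8.5]
gripper_width: 0.0176
```

The sole is on the bench. I'll ease off, open and rise.

>>> apply_moves(rows=[[[0, -0.0006, 0], 0], [[0, -0.0006, 0], 0]])

```text
time_s: 30.1
tcp_pos: [0.4709, 0.1585, 0.1079]
eef_rot: [-90.0, -0.0, 91.9]
contact_force: [-0.7, -0.6, 1.7]
gripper_width: 0.0177
```

>>> apply_moves(rows=[[[0, 0, 0], 0], [[0, 0, 0], 0], [[0, 0, 0], 0], [[0, 0, 0], 0], [[0, 0, 0], 0], [[0, 0, 0], 0], [[0, 0, 0], 0], [[0, 0, 0], 0], [[0, -0.01, 0], 0], [[0, -0.025, 0], 0], [[0, -0.05, 0], 0], [[0, -0.08, 0], 0], [[0, -0.11, 0], 0], [[0, -0.14, 0], 0], [[0, -0.14, 0], 0]], gripper=1)

```text
time_s: 31.98
tcp_pos: [0.4718, 0.1591, 0.2509]
eef_rot: [-90.3, -0.2, 91.9]
contact_force: [0.5, 0.6, 0.4]
gripper_width: 0.0877
```

>>> apply_moves(rows=[[[0.03, 0, 0.0], 0], [[0.07, -0.01, 0.0], 0], [[0.11, -0.02, 0.0], 0], [[0.15, -0.03, 0.0], 0], [[0.19, -0.03, 0.0], 0], [[0.23, -0.03, 0.0], 0], [[0.27, -0.03, 0.0], 0], [[0.3, -0.03, 0.0], 0], [[0.3, -0.03, 0.0], 0]])

```text
time_s: 33.1
tcp_pos: [0.4603, 0.4598, 0.2765]
eef_rot: [-89.9, 0.1, 92.0]
contact_force: [0.3, -0.2, -0.7]
gripper_width: 0.0877
```

```bash
python3 - <<'E'
from m import *
s=get_state();print(s['time_s'],s['tcp_pos'],s['contact_force'],s['gripper_width'])
c=snap('top','t13')
snap('scene','s13')
W=cloud(c);z=np.nan_to_num(W[...,2])
def lay(lo,hi,box):
    q=(z>lo)&(z<hi);b=np.zeros_like(q);b[box[1]:box[3],box[0]:box[2]]=1;return biggest(q&b)
def rect(n,m):
    r=cv2.minAreaRect(W[m][:,:2].astype(np.float32));print(n,m.sum(),np.round(r[0],4),np.round(r[1],4),r[2],np.median(W[m][:,2]))
rect('beech',lay(.013,.04,(450,275,510,330)))
rect('stick',lay(.01,.09,(260,245,370,310)))
cv2.imwrite('pics/t13c.png',cv2.resize(c['pixels'][170:250,340:460],None,fx=6.6,fy=6.6,interpolation=cv2.INTER_CUBIC))
a=np.load('pics/top0.npz')['pixels'].astype(int);d=abs(a-c['pixels']).max(2)>40
print('chisel diff',d[225:335,100:195].sum())
E
```

```text
33.1 [0.46028371 0.45980293 0.27645818] [ 0.3260318  -0.23797378 -0.74243272] 0.08766759023224531
beech 1172 [ 0.4125 -0.231 ] [0.0607 0.0866] 33.9465446472168 0.02428245768005588
stick 1192 [0.4703 0.118 ] [0.0365 0.1697] 2.0603384971618652 0.021827255345171964
chisel diff 6887
```

View pics/t13.png

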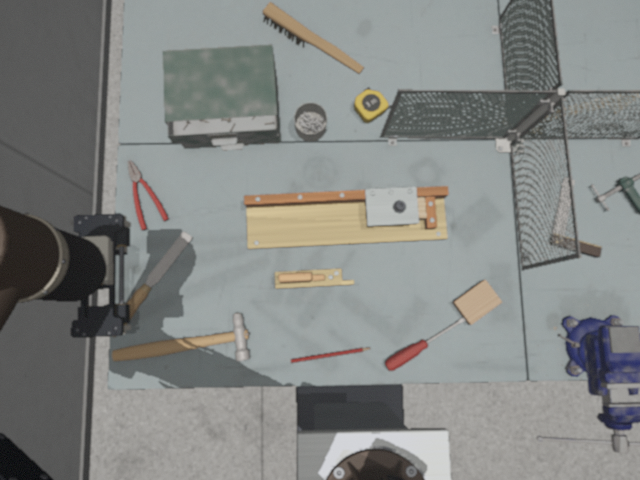

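View pics/s13.png

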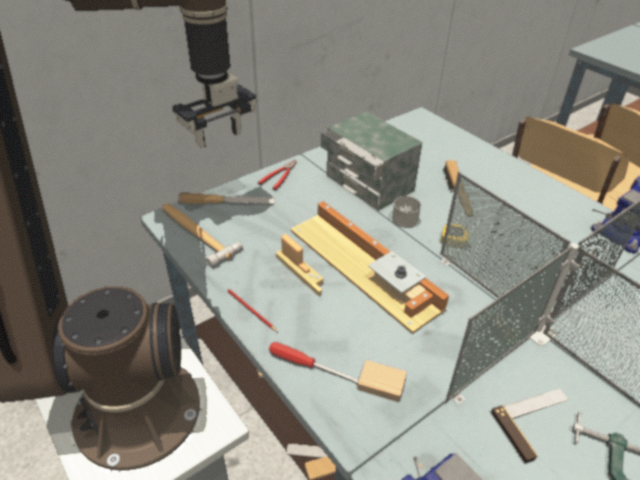

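View pics/t13c.png

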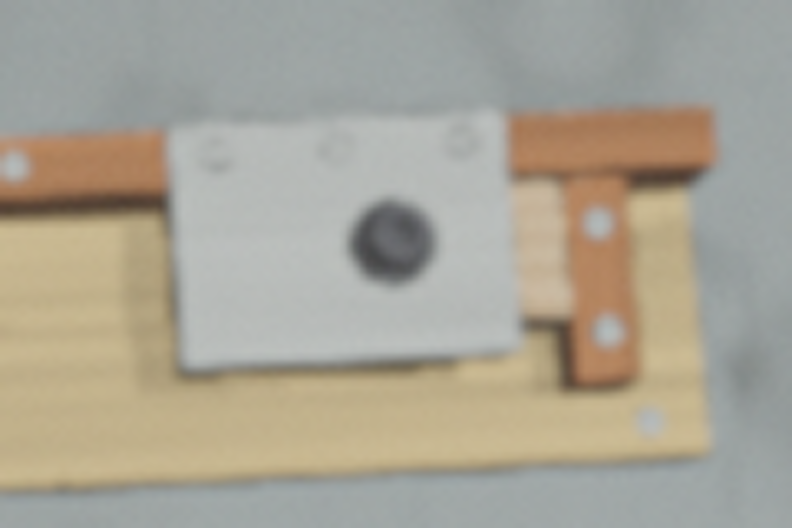

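```bash
python3 - <<'E'
from m import *
c=dict(np.load('pics/t13.npz'))
g=lambda U,V:tojig(ray(c,340+U/6.6-.42,170+V/6.6-.42,.042)).tolist()
print('fence side',g(535,178),'outer',g(530,319),g(570,317),'stop face',g(568,250))
print(get_state()['qd'].round(2)); close_job()
E
```

```text
fence side [161.3, 60.1] outer [155.8, 13.3] [168.9, 13.3] stop face [170.1, 35.6]
[-0.61 -0.91 -0.35  0.1  -0.02  0.05]
the job is handed in; nothing more can be done
```

The job is handed in at about 33 s of the 62 s allowed. The pine offcut is home against the fence and end stop, and only the stick touched it.

**What I did:** I gripped the push stick by its handle and pushed the offcut sideways until it was flush with the fence. Then I seated the notch on its rear outer corner and fed it along the fence under the plate to the end stop. The lip kept a light side force on it at every check, about 2–9 N. At the end stop the feed force rose to 13 N and the offcut stopped moving. I eased the stick off diagonally so it would not drag the offcut, then set it down on its sole on the bench, about 50 mm clear of the jig.

**Last checks:**
- **Offcut:** In the jig frame its fence side measures y ≈ 60.1 mm. Its outer side is at 13.3 mm at two points, against a nominal 14. No gap to the stop face (about x = 170 mm) can be seen. Its rear end is hidden under the plate, so I could not see it directly.
- **Stick:** It stands upright on its sole, released, in both pictures.
- **Beech offcut:** It is within 0.5 mm of where it started.
- **Chisel:** My pixel-difference check came out large, because the parked arm covers the chisel's handle and shades the rest in the top view. By eye it lies where it did in both pictures, and nothing came near it at bench height.

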